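# Press a connector cap shut on a circuit board

### The job

Load the small green circuit board into the red-handled hand press, connector end first, flat between the guide rails and fully home against the end stop, and let go of it. Then close the press's two handles so that its foot pushes down the blue cap on the connector: resistance builds, peaks and gives as the cap clicks down. Stop when it gives, without crushing the board or pushing the cap by hand, and let the handle spring back open, leaving the board in the press and the other things on the bench where they are.

Things in the scene. Friction and masses are not known exactly. Their poses are not given: they have to be found in the camera images.
- press: red-handled hand press on a wooden T-shaped base, fixed. Origin on the bench directly below where the connector belongs; the board goes in along its +x, both handles point to its +y. The lower handle is fixed (top 35 mm up). Pivot cheeks at y = -75 mm are 98 mm tall. The upper bar with its foot crosses the nest only at x = -12 to +12 mm, and when open the capped board passes below it.
- nest_seat (a point): on the aluminium nest floor (30 mm above the bench, 50 mm wide, x = -104 to +22 mm from here) where the board's origin belongs; axes as the press. A fully home board has this origin, within 5 mm in x and 4 mm in y, and these axes.
- end_stop (a point): middle of the end stop's face, on the nest floor, 21 mm in +x from nest_seat; the connector end of the board meets it. Two guide rails 7 mm tall, 34 mm apart inside, run from here back to x = -46 mm (from nest_seat), with flared ends to x = -60 mm.
- handle (a joint): upper handle of the press, turning about the press's x axis at press_hinge. 0 = sprung open, 0.45 rad above level; grows as it is pushed down; 0.45 = level, 0.62 = end. The cap clicks anywhere between about 0.29 and 0.56: the foot is on a screw set differently each time by up to 8 mm, not measured.
- press_hinge (a point): centre of the press's hinge pin, 85 mm above the bench at the press's y = -75 mm. A round-ended steel foot hangs from the bar 75 mm from the hinge.
- handle_grip (a point): top of the red upper handle, 200 mm from the hinge, 9 mm above the bar's midline; moves with it. The red grip is 24 mm wide, 18 mm thick, 125 to 240 mm from the hinge. Here the return spring alone needs 1.5 to 4 N down; on the cap the push peaks at 10 to 15 N, then drops to under half as it clicks, some 8 mm after touching; pushed further the foot bottoms hard.
- board: green circuit board, 130 x 30 x 3 mm, 0.12 kg, lying flat. Origin on its underside below the connector; the connector end is at x = +20 mm, the tail end at x = -110 mm. A black and copper transformer block stands on the tail: 30 mm (x) x 28 mm (y), centre at x = -88 mm, its top 33 mm above the board's underside, a good place to grip across y.
- cap: blue cap on the white connector, 22 x 26 x 9 mm, origin at the centre of its underside: 18 mm above the board's underside when raised (top at 27 mm), 12 mm when clicked home (top at 21 mm). It latches over centre half way down and stays.
- wood_block: bystander: brown wooden block, 100 x 55 x 40 mm; origin at its underside; leave it where it is
- sponge: bystander: yellow-green sponge block, 100 x 65 x 30 mm; origin at its underside; leave it where it is
- screw_box: bystander: clear open box of screws, 100 x 75 x 45 mm; origin at its underside; leave it where it is
- pliers: bystander: orange-handled pliers lying flat, 165 mm long; origin at its underside; leave it where it is
- marker: bystander: black marker pen, 110 mm long; origin at its underside; leave it where it is
- spare_board: bystander: dark brown bare circuit board with parts on it, 110 x 70 mm; origin at its underside; leave it where it is
- solder_reel: bystander: reel of solder standing on its flange, 60 mm diameter, 40 mm tall; origin at its underside; leave it where it is
Mind the look-alikes: they are no part of the job. Several things look just like the board: the one meant starts farthest from the robot's base.

How it is judged:
By the outcome, as a careful person would: the job done as asked, in the order asked, and still so for the second after the job is handed in, with the robot touching nothing.
It also fails if it takes over 64 s, if anything falls off the work surface, if the arm or the gripper's body presses on something with over 40 N, if the wrist force passes 120 N, or if a joint passes its speed limit or range.

### The arm

A 6-joint arm with a two-finger parallel gripper is mounted at the origin on the work surface. World frame = base frame: x ahead of the robot, y to its left, z up, the work surface at z = 0. Lengths are in m, angles in rad, forces in N, time in s.
With the tool pointing down it reaches from about 0.325 to 0.9 m from the base axis. Payload 6.1 kg.
Tool frame: the origin (TCP) lies midway between the tips of the shut fingers; the grasp point (between the pads) lies 19 mm behind it; z points along the fingers, y is the line along which they close (so a half turn about z gives the same grasp; the last joint's range is limited). The gripper opens to 85 mm and grips with 20 to 120 N. Pads are 22 mm wide; open, the fingers measure 114 mm over their backs; the gripper's body (76 mm by 85 mm) begins 54 mm behind the grasp point. The pads swing forward as they close: fully open they stand 13 mm farther back than shut.
Start: joints at [-1.438, 0.22, 1.526, -0, 1.395, -0.126], TCP at [0.16, -0.604, 0.197] pointing down, gripper open.
Joint ranges: [-2.98, 2.98], [-0.91, 2.08], [0.09, 2.57], [-1.24, 4.39], [0.2, 2.65], [-2.68, 2.68]. Speed limits (rad/s): [2.57, 2.57, 3.01, 3.14, 3.14, 3.14].

### API

Orientations are given as [roll, pitch, yaw] about the fixed x, y, z axes, in that order (R = Rz(yaw) Ry(pitch) Rx(roll)).
In Python, from plant import movep, move_l, set_joints, gripper_to, hold, inverse_kinematics, observe, get_image, get_calibration, Unreachable, job_done gives the robot as it stands. Calls block until the motion is done:
- movep(position, orientation): joint-space move of the TCP to a pose.
- move_l(position, feed=0.15, rotation=None, max_force=None): straight line of the TCP; rotation=None keeps the orientation; feed is the mean speed in m/s. With max_force (N) it stops when the force on the tool has changed by that much, and returns True; else False.
- set_joints(angles): joint-space move.
- gripper_to(opening, f_grip=None): finger opening in m; f_grip is the grip in N (None keeps the last); returns when the fingers have stopped.
- hold(seconds).
- inverse_kinematics(position, orientation): joint angles nearest the present ones, or None.
- observe(): the state.
- get_image(name): name is "scene" or "side" or "wrist"; returns (picture, depth): 384x512x3 uint8, red, green, blue; 384x512 float32, m along the optical axis (not along the pixel's ray), 0 where there is no reading.
- get_calibration(name): a dict with "intrinsics" (3x3 intrinsics, pixels), "world_from_camera" (4x4, takes a point from camera to world coordinates). Camera axes: x right, y down, z forward; pixel columns grow to the right and rows downward; lengths in m; the calibration is good to about 2 mm. A picture is of the moment at which its call begins: read the wrist's pose just before it. get_calibration takes no time and is no camera call; for the wrist camera it gives the pose at the moment of the call.
A pose or a line that the arm cannot do raises Unreachable and nothing moves.
- job_done(): hands the job in; it is judged then, once.
The state is a dict: "time_s": time; "q": joint angles; "joint_velocities": joint speeds; "joint_torque": joint torques, N m; "eef_pos": TCP position; "tcp_rot": TCP orientation; "ft_force": force on the tool from outside, world axes, zero at the start; "torque": the same for the moment, N m; "opening": finger opening in m; "grasp_force": force on a finger pad.
Only numpy, scipy, OpenCV 4.12 (cv2) and the standard library are available. Lean on these libraries where they do the work, as an engineer would, in place of code of your own. Each camera call takes 0.05 s, during which the arm holds its last target. There are 200 camera calls.

## Working session

There is one attempt and no reset: what is moved stays moved. The work goes in short steps, each a Python script; the robot and the scene stay as the last script left them, time stands still between calls to the robot, and variables do not carry over. Pictures are saved under pics/ and viewed, at most 10 in all, crops included, and the job is handed in when it is done.

```bash
ls; mkdir -p pics
cat > h.py <<'E'
import numpy as np, cv2
from plant import *
def snap(n):
    c=get_calibration(n); im,d=get_image(n)
    K=np.array(c["intrinsics"]);T=np.array(c["world_from_camera"])
    v,u=np.indices(d.shape)
    P=np.stack([(u-K[0,2])*d/K[0,0],(v-K[1,2])*d/K[1,1],d],-1)@T[:3,:3].T+T[:3,3]
    P[d==0]=np.nan
    return im,P
def save(n,im): cv2.imwrite(n,im[...,::-1])
E
python3 - <<'E'
from h import *
for n in("scene","side"):
    im,P=snap(n); np.savez(n+".npz",im=im,P=P); save(f"pics/{n}.png",im)
    T=np.array(get_calibration(n)["world_from_camera"]);print(n,T.round(3).tolist())
s=np.load("scene.npz")["im"],np.load("side.npz")["im"]
save("pics/both.png",np.vstack(s)[:, :] if 0 else cv2.resize(np.hstack(s),(1024,384))[:, :800])
print(observe())
E
```

```text
pics
scene [[-0.501, 0.709, -0.496, 1.175], [0.865, 0.421, -0.273, 0.308], [0.015, -0.566, -0.824, 1.197], [0.0, 0.0, 0.0, 1.0]]
side [[-0.996, -0.068, 0.061, 0.493], [-0.091, 0.757, -0.647, 0.677], [-0.002, -0.65, -0.76, 0.965], [0.0, 0.0, 0.0, 1.0]]
{'time_s': 0.1, 'q': array([-1.43806500e+00,  2.21171711e-01,  1.52749184e+00, -3.04497854e-06,
        1.39470935e+00, -1.26101683e-01]), 'joint_velocities': array([ 8.79115076e-04, -2.55600758e-05, -3.52709257e-03,  1.87964944e-03,
       -1.83356069e-03,  7.60258642e-04]), 'joint_torque': array([ 1.26376322e-03, -4.98243642e+01, -3.90547335e+01, -3.23637614e-04,
        5.64128582e-03, -2.44024342e-06]), 'eef_pos': array([ 0.15988356, -0.60357548,  0.19569613]), 'tcp_rot': array([-3.13982616e+00, -2.20924538e-04,  2.58833350e-01]), 'ft_force': array([-1.21063341,  0.15179232, -1.04415748]), 'torque': array([-0.02149008,  0.0109344 ,  0.00699924]), 'grasp_force': 0.0, 'opening': 0.08583009380297334}
```

View pics/scene.png

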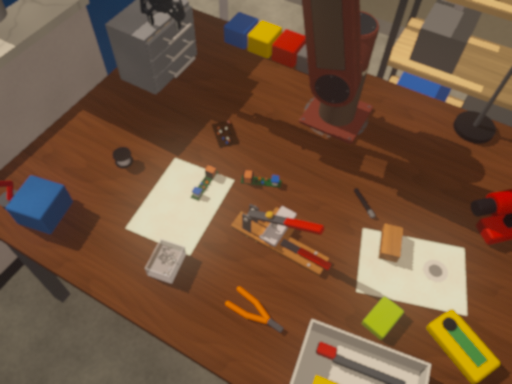

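View pics/side.png

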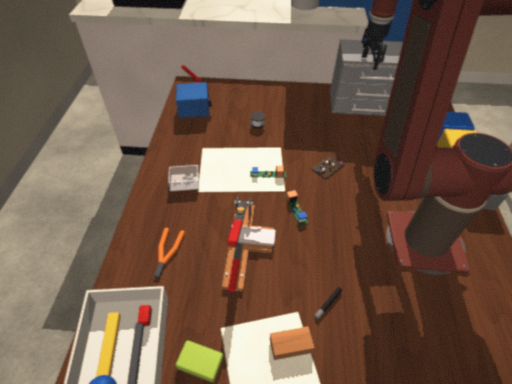

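The scene view shows two candidate boards: A at (205,183) on the white sheet and B at (262,181) near the base. The press is at (285,235), with its handles pointing to about (320,262). I'll measure both boards and enlarge that area to confirm which is meant.

Run:
```python
from h import *
z=np.load("scene.npz");im,P=z["im"],z["P"]
z2=np.load("side.npz");im2,P2=z2["im"],z2["P"]
a=cv2.resize(im[150:280,180:340],(800,650),interpolation=cv2.INTER_CUBIC)[:, :]
b=cv2.resize(im2[160:300,215:315],(400,560),interpolation=cv2.INTER_CUBIC)
save("pics/crop.png",cv2.resize(np.hstack([cv2.resize(a,(400,325)),np.zeros((325,8,3),np.uint8),cv2.resize(b,(232,325))]),None,fx=1.24,fy=1.24,interpolation=cv2.INTER_CUBIC))
hsv=lambda i:cv2.cvtColor(i,cv2.COLOR_RGB2HSV)
for nm,i,p in(("scene",im,P),("side",im2,P2)):
    h=hsv(i); z=p[...,2]
    R=(p[...,0]>0.1)&(p[...,0]<1)&(abs(p[...,1])<.7)
    for cn,lo,hi in(("green",(40,60,30),(85,255,255)),("blue",(100,100,60),(125,255,255)),("orange",(3,120,100),(14,255,255)),("red",(170,140,80),(180,255,255)),("red0",(0,190,80),(3,255,255))):
        m=cv2.inRange(h,lo,hi)*(R).astype(np.uint8)
        n,l,st,c=cv2.connectedComponentsWithStats(m)
        for k in range(1,n):
            if st[k,4]>12:
                q=p[l==k];print(nm,cn,st[k,4],c[k].round(),np.nanmedian(q,0).round(3),"zmax",np.nanmax(q[:,2]).round(3))
```

```text
scene green 48 [267. 182.] [ 0.395 -0.066  0.004] zmax 0.01
scene green 458 [467. 346.] [0.605 0.628 0.038] zmax 0.048
scene blue 2337 [ 39. 204.] [ 0.852 -0.574  0.088] zmax 0.099
scene blue 46 [275. 179.] [ 0.386 -0.045  0.028] zmax 0.032
scene blue 20 [197. 190.] [ 0.551 -0.233  0.027] zmax 0.03
scene orange 458 [271. 114.] [ 0.116 -0.219  0.001] zmax 0.008
scene orange 55381 [248. 249.] [0.642 0.014 0.001] zmax 0.201
scene orange 27 [308. 123.] [ 0.103 -0.068  0.013] zmax 0.02
scene orange 14 [320. 129.] [ 0.103 -0.016  0.012] zmax 0.016
scene orange 24 [324. 136.] [0.113 0.007 0.001] zmax 0.003
scene orange 350 [373. 166.] [0.155 0.205 0.   ] zmax 0.007
scene orange 40 [500. 192.] [0.24  0.548 0.213] zmax 0.22
scene orange 27 [499. 205.] [0.287 0.557 0.211] zmax 0.221
scene orange 110 [389. 256.] [0.461 0.367 0.028] zmax 0.044
scene orange 2177 [426. 344.] [0.648 0.532 0.   ] zmax 0.01
scene orange 248 [326. 350.] [0.798 0.323 0.044] zmax 0.05
scene red0 1064 [498. 218.] [0.243 0.586 0.047] zmax 0.227
scene red0 14 [287. 221.] [0.577 0.086 0.151] zmax 0.157
scene red0 18 [299. 2
[... 651 characters left out ...]
170.] [ 0.151 -0.29  -0.001] zmax 0.003
side orange 34 [370. 176.] [ 0.133 -0.266  0.   ] zmax 0.005
side orange 150 [384. 214.] [ 0.111 -0.099  0.   ] zmax 0.014
side orange 18 [392. 233.] [ 0.101 -0.011  0.012] zmax 0.016
side orange 386 [381. 299.] [ 0.165  0.206 -0.   ] zmax 0.007
side orange 27 [394. 292.] [ 0.123  0.183 -0.   ] zmax 0.005
side orange 36 [ 68. 354.] [ 0.968  0.428 -0.   ] zmax 0.005
side orange 93 [ 62. 374.] [ 0.964  0.476 -0.   ] zmax 0.004
side orange 93 [224. 378.] [ 0.571  0.448 -0.   ] zmax 0.004
side red0 202 [234. 233.] [0.574 0.148 0.181] zmax 0.199
side red0 196 [233. 275.] [0.575 0.192 0.035] zmax 0.039
side red0 176 [144. 315.] [0.79  0.328 0.044] zmax 0.049
```

View pics/crop.png

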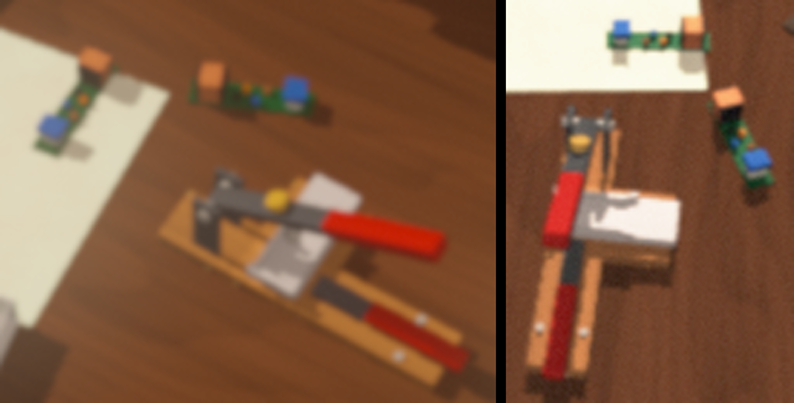

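Board A has its cap at scene (197,190), world (0.55,-0.23), 0.60 m from the base. Board B has its cap at (275,179), world (0.386,-0.045), 0.39 m away. A is the farthest, so A is the one meant. Its connector end faces world +x, and the nest tongue points back toward the robot, so it goes in along about +x. Next I'll look closer with the wrist camera.

Run:
```python
from h import *
for n in("scene","side"):
    z=np.load(n+".npz");P=z["P"]
    m=(abs(P[...,0]-.5)<.12)&(abs(P[...,1]+.24)<.07)&(P[...,2]>.022)&(P[...,2]<.05)
    q=P[m];t=q[q[:,0]<.51];c=q[q[:,0]>.53];print(n,len(q),"transf",np.median(t,0).round(3),len(t),"cap",np.median(c,0).round(3))
    m=(abs(P[...,0]-.53)<.1)&(abs(P[...,1]-.06)<.07)&(abs(P[...,2]-.03)<.004)
    q=P[m][:,:2].astype(np.float32);print("nest",len(q),cv2.minAreaRect(q))
movep([0.50,-0.235,0.27],[np.pi,0,0])
for k in(0,):
    im,P=snap("wrist");np.savez("w1.npz",im=im,P=P);save("pics/w1.png",im)
    print(np.array(get_calibration("wrist")["world_from_camera"]).round(3).tolist(),observe()["time_s"])
```

```text
scene 139 transf [ 0.464 -0.239  0.032] 86 cap [ 0.55  -0.233  0.027]
nest 421 ((0.53546142578125, 0.07612054795026779), (0.10864365845918655, 0.13403837382793427), 87.94107055664062)
side 104 transf [ 0.458 -0.236  0.033] 68 cap [ 0.546 -0.231  0.026]
nest 515 ((0.5247892737388611, 0.07457432895898819), (0.121832475066185, 0.10195489972829819), 5.440489768981934)
[[-0.003, -0.955, -0.296, 0.575], [-1.0, 0.003, -0.0, -0.236], [0.001, 0.296, -0.955, 0.447], [0.0, 0.0, 0.0, 1.0]] 1.9917
```

View pics/w1.png

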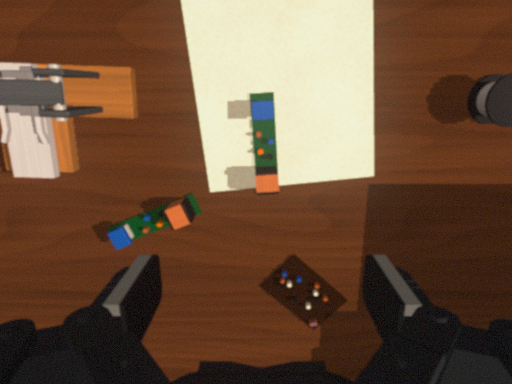

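The wrist view shows board A on the sheet, with its cap at (262,108) and its transformer at (266,183). Board B is at lower left (150,220) and the press is at upper left. Next I'll look at the nest from above and compute both poses.

Run:
```python
from h import *
z=np.load("w1.npz");im,P=z["im"],z["P"]
roi=(abs(P[...,0]-.51)<.1)&(abs(P[...,1]+.235)<.05)
h=cv2.cvtColor(im,cv2.COLOR_RGB2HSV)
b=roi&(P[...,2]>.02)&(P[...,2]<.04)
for nm,m in(("cap",b&(P[...,0]>.53)&(P[...,2]>.024)),("trf",b&(P[...,0]<.49)&(P[...,2]>.030)),("pcb",roi&(cv2.inRange(h,(40,80,20),(90,255,255))>0))):
    q=P[m].astype(np.float32);r=cv2.minAreaRect(q[:,:2]);print(nm,len(q),q.mean(0).round(4),r, q.min(0).round(3),q.max(0).round(3))
movep([0.45,0.07,0.30],[np.pi,0,0])
im,P=snap("wrist");np.savez("w2.npz",im=im,P=P);save("pics/w2.png",im);print(observe()["time_s"])
```

```text
Traceback (most recent call last):
cv2.error: OpenCV(4.12.0) /io/opencv/modules/imgproc/src/convhull.cpp:143: error: (-215:Assertion failed) total >= 0 && (depth == CV_32F || depth == CV_32S) in function 'convexHull'
```

Run:
```python
from h import *
z=np.load("w1.npz");im,P=z["im"],z["P"]
roi=(abs(P[...,0]-.51)<.1)&(abs(P[...,1]+.235)<.05)
h=cv2.cvtColor(im,cv2.COLOR_RGB2HSV)
b=roi&(P[...,2]>.02)&(P[...,2]<.04)
for nm,m in(("cap",b&(P[...,0]>.53)&(P[...,2]>.024)),("trf",b&(P[...,0]<.49)&(P[...,2]>.030)),("pcb",roi&(cv2.inRange(h,(40,80,20),(90,255,255))>0))):
    q=np.ascontiguousarray(P[m],dtype=np.float32);print(nm,len(q),q.mean(0).round(4))
    if len(q):print(cv2.minAreaRect(np.ascontiguousarray(q[:,:2])), q.min(0).round(3),q.max(0).round(3))
for uv in((262,108),(266,183)):print(uv,P[uv[1],uv[0]])
movep([0.45,0.07,0.30],[np.pi,0,0])
im,P=snap("wrist");np.savez("w2.npz",im=im,P=P);save("pics/w2.png",im);print(observe()["time_s"])
```

```text
cap 417 [ 0.5478 -0.2369  0.0269]
((0.5477446913719177, -0.2368781417608261), (0.02208436280488968, 0.02590719610452652), 3.628737688064575) [ 0.536 -0.25   0.024] [ 0.559 -0.224  0.03 ]
trf 532 [ 0.4608 -0.2424  0.0333]
((0.4600478410720825, -0.24246829748153687), (0.03017064556479454, 0.028391627594828606), 3.5953361988067627) [ 0.445 -0.257  0.03 ] [ 0.476 -0.228  0.036]
pcb 1033 [ 0.5135 -0.2404  0.0451]
((0.5152104496955872, -0.23199999332427979), (0.09196636080741882, 0.08416286110877991), 33.081695556640625) [ 0.474 -0.284  0.   ] [ 0.567 -0.185  0.391]
(262, 108) [ 0.55026918 -0.23694638  0.02714814]
(266, 183) [ 0.46024919 -0.24169224  0.0338466 ]
3.225
```

View pics/w2.png

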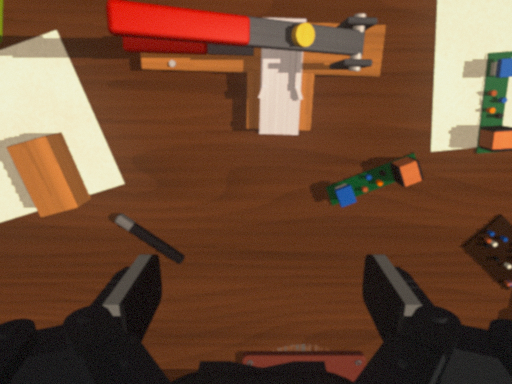

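The nest tongue runs vertically in the picture at u=259–300, v=75–135, with the rails' flared ends near v=95. The pivot cheeks are at (360,45) and the handle points left, to world +y. Next I'll fit the press frame.

Run:
```python
from h import *
z=np.load("w2.npz");im,P=z["im"],z["P"]
X,Y,Z=P[...,0],P[...,1],P[...,2]
R=(X>.44)&(X<.6)&(abs(Y-.065)<.035)
fl=R&(Z>.025)&(Z<.045)
print("n",fl.sum(),"xmin",np.nanpercentile(X[fl],[0,1,3]).round(4))
L=[];Rr=[]
for v in range(60,140,4):
    u=np.where(fl[v])[0]
    if len(u)<10: continue
    zz=Z[v,u]; r=u[zz>.0345]
    print(v,X[v,u].mean().round(4),"y",Y[v,u].max().round(4),Y[v,u].min().round(4),"rail y",np.sort(Y[v,r]).round(4)[[0,-1]] if len(r) else "", "z",' '.join(f"{1000*t:.0f}" for t in zz[::3]))
q=np.ascontiguousarray(P[fl][:,:2],dtype=np.float32);print(cv2.minAreaRect(q))
for nm,m in(("cheek",(abs(Z-.098)<.005)&(abs(Y+.015)<.05)&(abs(X-.58)<.08)),("low handle/base12",(Y>.1)&(Y<.3)&(Z>.015)&(Z<.042)&(abs(X-.57)<.08)),("upper",(Z>.1)&(Z<.22)&(Y>-.05)&(Y<.3)&(X>.5))):
    q=np.ascontiguousarray(P[m],dtype=np.float32);print(nm,len(q),q.mean(0).round(4),cv2.minAreaRect(np.ascontiguousarray(q[:,:2])))
# press upper bar: line direction
q=P[(Z>.11)&(Z<.22)&(Y>-.05)&(Y<.3)&(X>.5)];print(np.polyfit(q[:,1],q[:,0],1),q.min(0),q.max(0))
```

```text
n 2976 xmin [0.4667 0.4682 0.4707]
60 0.5558 y 0.0689 0.0302 rail y [0.0617 0.0665] z 30 36 37 29 30 32 30 30 29 31 31
64 0.5513 y 0.0689 0.0302 rail y [0.0617 0.0665] z 31 37 36 30 29 29 29 30 29 30 30
68 0.5467 y 0.0689 0.0311 rail y [0.0629 0.0677] z 30 39 30 31 30 31 31 30 30 30 31
72 0.5421 y 0.0689 0.031 rail y [0.0629 0.0677] z 30 37 30 30 29 31 30 29 30 30 30
76 0.5375 y 0.0689 0.031 rail y [0.0629 0.0677] z 31 38 29 30 31 30 32 32 30 30 32
80 0.5329 y 0.069 0.0308 rail y [0.0629 0.0677] z 30 36 31 30 29 31 30 30 30 31 32
84 0.5282 y 0.0702 0.0308 rail y [0.0629 0.0677] z 29 36 37 30 30 31 28 30 29 31 29
88 0.5235 y 0.0702 0.0306 rail y [0.0641 0.069 ] z 30 37 31 30 30 29 31 29 32 29 30
92 0.5187 y 0.069 0.0306 rail y [0.0665 0.069 ] z 37 30 32 30 29 30 31 30 30 30 30
96 0.514 y 0.0727 0.0305 rail y [0.0678 0.0727] z 37 36 31 29 31 31 31 30 31 29 30 30
100 0.5091 y 0.0703 0.0302 rail y  z 31 31 30 29 31 30 30 31 29 31 31
104 0.5043 y 0.0703 0.0301 rail y  z 30 30 31 30 31 29 29 30 31 31 29
108 0.4994 y 0.0703 0.0301 rail y  z 31 30 30 29 29 29 31 32 30 29 30
112 0.4945 y 0.07
[... 336 characters left out ...]
695 y 0.0717 0.0307 rail y  z 31 30 31 30 31 31 31 29 29 31 29
((0.5330524444580078, 0.06451241672039032), (0.13367293775081635, 0.06958875060081482), 0.9856298565864563)
cheek 962 [ 0.5691 -0.0238  0.0978] ((0.5690748691558838, -0.02014908380806446), (0.05071744695305824, 0.04628539830446243), 87.53294372558594)
low handle/base12 3014 [0.5618 0.1651 0.025 ] ((0.5600247979164124, 0.16733318567276), (0.13604795932769775, 0.034195635467767715), 85.71817016601562)
upper 7547 [0.572  0.0994 0.1569] ((0.5676630139350891, 0.07207626104354858), (0.23018211126327515, 0.03895493596792221), 89.91029357910156)
[0.03168016 0.56883211] [0.55826557 0.00490653 0.11001829] [0.58729538 0.18716904 0.19784725]
```

Run:
```python
from h import *
z=np.load("w2.npz");im,P=z["im"],z["P"]
a=-0.032;c,s=np.cos(a),np.sin(a);O=np.array([.5715,.045])
D=P[...,:2]-O; x=D@[c,s]; y=D@[-s,c]; Z=P[...,2]
R=(abs(y)<.04)&(x>-.12)&(x<0)
fl=R&(Z>.025)&(Z<.045)
for v in range(60,140,6):
    u=np.where(fl[v])[0]
    if len(u)<10: continue
    r=u[Z[v,u]>.0348]
    print(v,x[v,u].mean().round(4),"y",y[v,u].max().round(4),y[v,u].min().round(4),"rail",(y[v,r]*1000).round(1))
print("end x",[np.sort(x[fl&(abs(y-t)<.004)])[:3].round(4) for t in(-.015,0,.015)])
m=(Z>.11)&(Z<.22)&(abs(y)<.3)&(abs(x)<.03);print("bar",np.polyfit(y[m],x[m],1),x[m].min(),x[m].max(),y[m].max())
m=(abs(Z-.098)<.004)&(abs(y+.075)<.03)&(abs(x)<.05);print("cheek",x[m].min(),x[m].max(),np.percentile(y[m],[2,50,98]))
```

```text
60 -0.0158 y 0.0234 -0.025 rail [ 21.   19.8  18.6  17.4  16.2 -18.3 -19.4 -20.8 -21.8 -23.2]
66 -0.0225 y 0.0232 -0.0253 rail [ 20.8  18.4  17.2  16.  -18.6 -19.9 -21.1 -22.3 -23.5]
72 -0.0294 y 0.023 -0.0259 rail [ 21.8  20.6  19.4  18.1  17.  -19.1 -20.2 -21.4 -22.6 -23.8]
78 -0.0363 y 0.0228 -0.0251 rail [ 21.6  20.3  19.1  17.9  16.7 -18.3 -19.5 -20.7 -21.8 -23.1]
84 -0.0433 y 0.0238 -0.0254 rail [ 21.4  20.1  18.9  17.7  16.5 -18.7 -20.  -21.1 -22.1 -23.4]
90 -0.0504 y 0.0236 -0.0258 rail [ 22.4  21.1  19.9  18.7 -20.2 -21.3 -22.8 -24. ]
96 -0.0575 y 0.0258 -0.0268 rail [ 25.8  24.6  23.4  22.2  20.9 -22.2 -23.2 -24.3 -25.6 -26.8]
102 -0.0648 y 0.0232 -0.0256 rail []
108 -0.0721 y 0.023 -0.026 rail []
114 -0.0795 y 0.0228 -0.0251 rail []
120 -0.0869 y 0.0238 -0.0256 rail []
126 -0.0944 y 0.0236 -0.0249 rail []
132 -0.102 y 0.0234 -0.0252 rail []
end x [array([-0.1045, -0.1043, -0.1042]), array([-0.1045, -0.1044, -0.1033]), array([-0.104 , -0.1039, -0.1038])]
bar [ 0.00031418 -0.00128165] -0.012690563465944016 0.011846696817522463 0.14194101420301047
cheek -0.023577268267940363 0.022601975263272202 [-0.08892434 -0.06807766 -0.05453207]
```

The press fit is consistent: nest end at -104 mm, cheeks ±23 mm, bar ±12 mm. That puts the origin at (0.571, 0.044) with yaw -0.032. Board A's cap-to-transformer distance is 88 mm and its yaw is 0.063. Next I'll grasp it.

```bash
cat >> h.py <<'E'
A=-0.032;O=np.array([.5710,.0440])
def pr(x,y,z): # press -> world
    c,s=np.cos(A),np.sin(A); return [O[0]+c*x-s*y,O[1]+s*x+c*y,z]
def st(m=""):
    o=observe();print(m,round(o["time_s"],2),o["eef_pos"].round(4),o["ft_force"].round(1),round(o["opening"],4),round(o["grasp_force"],1));return o
E
python3 - <<'E'
from h import *
g=[.4601,-.2422]
movep(g+[.10],[np.pi,0,.063])
print(move_l(g+[.004],feed=.08,max_force=8));st("down")
gripper_to(.0,40);st("grip")
move_l(g+[.10],feed=.12);st("up")
movep(pr(-.172,0,.10),[np.pi,0,A])
move_l(pr(-.172,0,.045),feed=.1);st("pre")
im,P=snap("wrist");np.savez("w3.npz",im=im,P=P);save("pics/w3.png",im)
E
```

```text
False
down 5.96 [ 0.4606 -0.2426  0.0046] [-1.   0.2  0.2] 0.0853 0.0
grip 6.72 [ 0.4601 -0.2422  0.004 ] [-0.1 -0.1 -0.1] -0.0002 0.0
up 7.67 [ 0.4595 -0.2418  0.0991] [ 0.   0.2 -0.6] 0.0003 0.0
pre 9.52 [0.3995 0.0492 0.0453] [-0.1 -0.4 -0. ] 0.0001 0.0
```

View pics/w3.png

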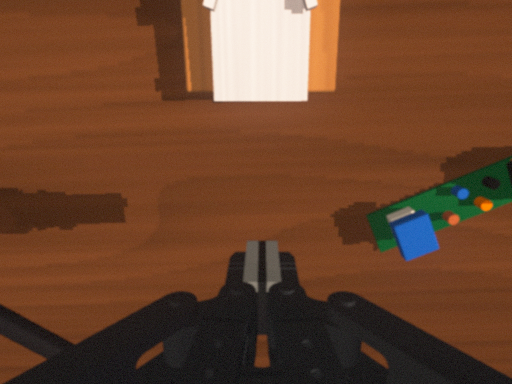

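The gripper is shut and empty, so the grasp missed. The nest is at top centre and board B is on the right. I'll look at board A again.

Run:
```python
from h import *
move_l(pr(-.172,0,.12),feed=.15)
gripper_to(.085)
movep([.45,-.235,.2],[np.pi,0,.063])
im,P=snap("wrist");np.savez("w4.npz",im=im,P=P);save("pics/w4.png",im)
im2,P2=snap("side");np.savez("side2.npz",im=im2,P=P2)
roi=(abs(P[...,0]-.51)<.14)&(abs(P[...,1]+.235)<.08)
b=roi&(P[...,2]>.02)&(P[...,2]<.04)
q=P[b];
for nm,m in(("cap",b&(P[...,0]>.52)&(P[...,2]>.024)),("trf",b&(P[...,0]<.50)&(P[...,2]>.030))):
    q=np.ascontiguousarray(P[m],dtype=np.float32);print(nm,len(q),q.mean(0).round(4))
    if len(q):print(cv2.minAreaRect(np.ascontiguousarray(q[:,:2])))
st()
```

```text
cap 673 [ 0.548  -0.2371  0.0269]
((0.548067033290863, -0.237112894654274), (0.02150287851691246, 0.024851461872458458), 3.744178295135498)
trf 811 [ 0.4605 -0.2425  0.0332]
((0.46045130491256714, -0.2426908016204834), (0.02958381362259388, 0.027523014694452286), 3.338623523712158)
 12.25 [ 0.45   -0.2335  0.1995] [-0.6 -0.2 -0.4] 0.085 0.0
```

View pics/w4.png

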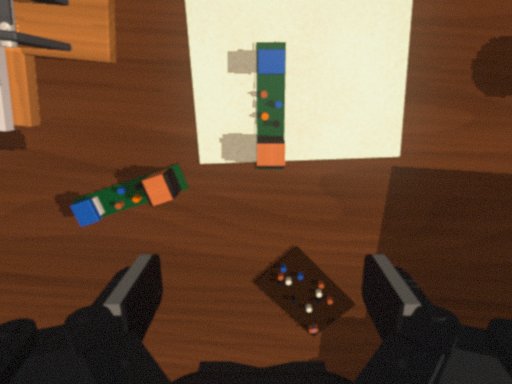

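The board hasn't moved by a millimetre, so the fingers closed clear of it. I'll check where the cameras see the shut fingertips against the reported TCP.

Run:
```python
from h import *
P=np.load("w3.npz")["P"]
for uv in((262,245),(254,246),(270,246),(262,260),(262,275),(262,285)):print(uv,P[uv[1],uv[0]].round(4))
print("eef then .3995 .0492 .0453")
print(get_calibration("wrist")["intrinsics"])
# live check: side cam while above board: hold low over board, fingers open
z=np.load("side2.npz");P=z["P"];m=(P[...,2]>.1)&(P[...,2]<.5)&(abs(P[...,0]-.45)<.1)&(abs(P[...,1]+.235)<.1)
q=P[m];print(len(q));q=q[np.argsort(q[:,2])][:40];print(q[::5].round(3)); st()
```

```text
(262, 245) [0.4099 0.0483 0.0881]
(254, 246) [0.4099 0.0517 0.0888]
(270, 246) [0.41   0.0449 0.0896]
(262, 260) [0.4096 0.0483 0.1009]
(262, 275) [0.4105 0.0483 0.1137]
(262, 285) [0.4084 0.0484 0.1167]
eef then .3995 .0492 .0453
[[345.73432888   0.         261.72657985]
 [  0.         345.73432888 193.41000419]
 [  0.           0.           1.        ]]
1699
[[ 0.453 -0.184  0.25 ]
 [ 0.445 -0.179  0.255]
 [ 0.454 -0.181  0.256]
 [ 0.439 -0.178  0.26 ]
 [ 0.437 -0.185  0.261]
 [ 0.449 -0.176  0.264]
 [ 0.452 -0.181  0.267]
 [ 0.452 -0.175  0.269]]
 12.25 [ 0.45   -0.2335  0.1995] [-0.6 -0.2 -0.4] 0.085 0.0
```

Both cameras put the fingertips about 40 mm above the reported TCP: 0.085 against 0.045 in the wrist view, and 0.25−0.013 against 0.1995 in the side view. In x and y they agree. The reported TCP therefore has a length error of +40 mm along the tool axis, which explains the high miss. I'll measure it exactly, correct for it, and grasp again with a force guard.

Run:
```python
from h import *
P=np.load("w3.npz")["P"]
m=(abs(P[...,0]-.41)<.006)&(abs(P[...,1]-.0485)<.012)&(P[...,2]>.06)&(P[...,2]<.12)
q=np.sort(P[m][:,2]);print("tip z",q[:10].round(4))
off=np.median(q[:10])-.0453;print("off",off)
open("off.txt","w").write(str(off))
g=[.4603,-.2425]
zt=max(.005-off,-.037)
move_l(g+[.08],feed=.2,rotation=[np.pi,0,.06])
print(move_l(g+[zt],feed=.08,max_force=6));st("down")
gripper_to(.0,50);st("grip")
```

```text
tip z [0.0837 0.0838 0.084  0.0842 0.0843 0.0843 0.0843 0.0843 0.0844 0.0844]
off 0.03897131978886129
False
down 14.57 [ 0.4608 -0.2428 -0.0334] [ 0.5 -0.5  0.6] 0.085 0.0
grip 15.14 [ 0.4605 -0.2427 -0.0337] [0.3 0.2 2.2] 0.0271 49.8
```

Run:
```python
from h import *
g=[.4603,-.2425]
move_l(g+[.05],feed=.15);st("up")
movep(pr(-.176,0,.06),[np.pi,0,A])
move_l(pr(-.176,0,.01),feed=.12);st("pre")
im,P=snap("wrist");np.savez("w5.npz",im=im,P=P);save("pics/w5.png",im)
c,s=np.cos(A),np.sin(A);D=P[...,:2]-O;x=D@[c,s];y=D@[-s,c];Z=P[...,2]
h=cv2.cvtColor(im,cv2.COLOR_RGB2HSV)
m=(cv2.inRange(h,(100,100,50),(125,255,255))>0)&(abs(y)<.04)&(abs(x+.088)<.04)
q=np.ascontiguousarray(np.stack([x[m],y[m]],-1),dtype=np.float32);print("cap",cv2.minAreaRect(q),np.nanmedian(Z[m]))
m=(abs(y)<.017)&(x<-.068)&(x>-.075)&(Z>.03)&(Z<.055);print("front board z",np.percentile(Z[m],[10,50,90]) if m.any() else 0, y[m].mean())
```

```text
up 15.85 [ 0.4596 -0.242   0.0491] [ 0.   0.4 -0.9] 0.0273 49.5
pre 17.57 [0.3954 0.0492 0.0101] [ 0.2 -1.4 -0.8] 0.0274 105.4
cap ((-0.09959419071674347, 0.005756921134889126), (0.05154140666127205, 0.027078691869974136), 5.4723052978515625) 0.07135710972316327
front board z [0.030135   0.03051834 0.0362037 ] -0.011292618681357029
```

View pics/w5.png

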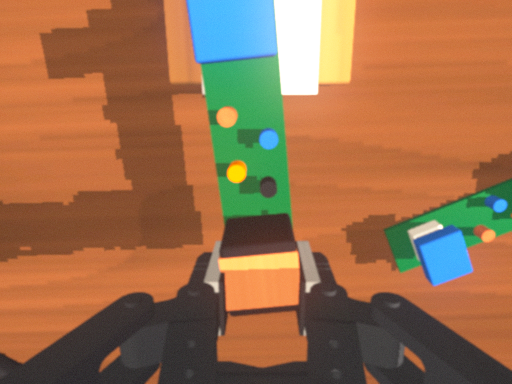

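The board is held by its transformer, but it sits twisted about 5° in the pads: the cap is at (232,30) against the nest axis at u≈265. I'll measure the twist from the board's edges and turn the tool to compensate.

```bash
cat >> h.py <<'E'
def board(im,P,gz):
    """board axis in press frame from pcb pixels at top-face height gz: yaw, y at x"""
    c,s=np.cos(A),np.sin(A);D=P[...,:2]-O;x=D@[c,s];y=D@[-s,c];Z=P[...,2]
    h=cv2.cvtColor(im,cv2.COLOR_RGB2HSV)
    m=(cv2.inRange(h,(45,80,20),(90,255,255))>0)&(abs(Z-gz)<.004)&(abs(y)<.05)
    X=[];C=[];W=[]
    for v in range(im.shape[0]):
        u=np.where(m[v])[0]
        if len(u)>15: X.append(x[v,u].mean());C.append((y[v,u].min()+y[v,u].max())/2);W.append(np.ptp(y[v,u]))
    p=np.polyfit(X,C,1);return p,np.median(W),min(X),max(X)
E
python3 - <<'E'
from h import *
z=np.load("w5.npz");print(board(z["im"],z["P"],.047));o=observe();print(o["tcp_rot"],o["eef_pos"],o["torque"])
im,P=snap("wrist");print(board(im,P,.047))
m=(P[...,2]>.070)&(P[...,2]<.082)&(abs(P[...,0]-.395)<.03)&(abs(P[...,1]-.049)<.03)
q=np.ascontiguousarray(P[m][:,:2],dtype=np.float32);print("trf",cv2.minAreaRect(q),np.median(P[m][:,2]))
E
```

```text
(array([0.08107372, 0.01398503]), np.float64(0.029184993838917213), np.float64(-0.1549770498941159), np.float64(-0.09029576528536254))
[ 3.14153086e+00 -9.00850716e-04 -3.27224358e-02] [0.39591541 0.04921854 0.01061761] [-0.02132714  0.04128076  0.01255742]
(array([0.0822484 , 0.01417498]), np.float64(0.02909258244961653), np.float64(-0.15436760161488647), np.float64(-0.08982815956624109))
trf ((0.4004555940628052, 0.04925771802663803), (0.04268240928649902, 0.04249592125415802), 43.13160705566406) 0.07619024453917975
```

Run:
```python
from h import *
yw=A-.082
move_l(pr(-.176,0,.008),feed=.03,rotation=[np.pi,0,yw])
im,P=snap("wrist");p,w,a,b=board(im,P,.045);print(p,w,a,b)
dy=-(p[0]*-.06+p[1])   # centre line at x=-60 wanted 0
yw-=p[0]
print("dy",dy,"yaw",yw)
if abs(p[0])<.05 and abs(dy)<.01:
    dy=-(p[0]*-.176+p[1])
    move_l(pr(-.176,dy,-.002),feed=.05,rotation=[np.pi,0,yw])
    st("low")
    print(move_l(pr(-.125,dy,-.002),feed=.04,max_force=6));st("in")
    im,P=snap("wrist");save("pics/w6.png",im);print(board(im,P,.035),observe()["tcp_rot"])
```

```text
[0.00045351 0.00029078] 0.029046589909739576 -0.15370964497864947 -0.09049307920196892
dy -0.00026357418615062885 yaw -0.11445350717300146
low 18.32 [ 0.3944  0.0495 -0.0026] [-1.1  0.1 -1.7] 0.0269 105.4
False
in 19.74 [ 0.4457  0.0478 -0.0021] [-0.2 -0.2 -1.2] 0.0272 105.4
(array([-0.00514732, -0.00039093]), np.float64(0.028595875411080177), np.float64(-0.10361311627877909), np.float64(-0.040375041429775486)) [ 3.14155729e+00  1.81593374e-04 -1.14368368e-01]
```

View pics/w6.png

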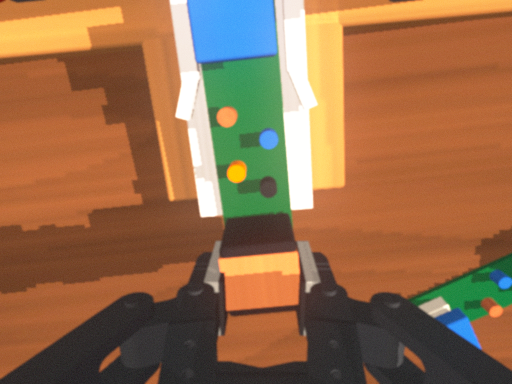

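The board is straight between the rails. Next I'll slide it home.

Run:
```python
from h import *
move_l(pr(-.123,-.0002,-.0033),feed=.02,max_force=6);st("low")
print(move_l(pr(-.078,-.0002,-.0033),feed=.04,max_force=7));o=st("home")
c,s=np.cos(A),np.sin(A);d=o["eef_pos"][:2]-O;print("press xy",d@[c,s],d@[-s,c])
im,P=snap("wrist");print(board(im,P,.033))
```

```text
low 20.0 [ 0.4473  0.0478 -0.0028] [-1.4 -0.3  6.4] 0.027 106.2
True
home 20.26 [ 0.4472  0.0478 -0.0027] [-2.1  0.   4.4] 0.0267 106.1
press xy -0.12383603943476229 -0.00017356525666759525
(array([-0.00327567, -0.00024554]), np.float64(0.02856388387755536), np.float64(-0.10182189857105915), np.float64(-0.038770140360300825))
```

Run:
```python
from h import *
c,s=np.cos(A),np.sin(A)
move_l(pr(-.123,-.0002,-.0016),feed=.02);st("up")
for t in range(3):
    r=move_l(pr(-.076,-.0002,-.0018),feed=.04,max_force=9);o=st(r)
    d=o["eef_pos"][:2]-O;x=d@[c,s];print("press xy",x,d@[-s,c])
    if x>-.1 or not r: break
im,P=snap("wrist");save("pics/w7.png",im);print(board(im,P,.035))
```

```text
up 20.61 [ 0.4481  0.0477 -0.0017] [-0.  -1.2 -1.6] 0.0274 105.3
True 21.38 [ 0.4767  0.0469 -0.0021] [-1.5  1.   5.8] 0.0269 106.5
press xy -0.094377813112803 -0.00013805935651568506
(array([-0.00993774, -0.00030444]), np.float64(0.02840316547511488), np.float64(-0.07215452487919462), np.float64(-0.009097648318314874))
```

Run:
```python
from h import *
c,s=np.cos(A),np.sin(A)
move_l(pr(-.0945,-.0002,-.0008),feed=.02);o=st("up")
x=-.0945
while x<-.078:
    x+=.001; move_l(pr(x,-.0002,-.0008),feed=.03);o=observe();f=o["ft_force"];fx=f[:2]@[c,s]
    d=(o["eef_pos"][:2]-O)@[c,s]
    print(round(x,4),round(d,4),round(fx,1),f.round(1))
    if fx<-8 or f[2]>15: break
im,P=snap("wrist");save("pics/w7.png",im);print(board(im,P,.035))
st()
```

```text
up 21.7 [ 0.4763  0.0468 -0.0011] [ 0.2 -0.3 -1.4] 0.027 105.7
-0.0935 -0.0945 -3.2 [-3.2  0.1 -0.7]
-0.0925 -0.0945 -7.1 [-7.1 -0.7  1.1]
-0.0915 -0.0945 -8.6 [-8.6  0.5  2.5]
(array([-0.00479975, -0.00014316]), np.float64(0.0284525337776605), np.float64(-0.07210260579455004), np.float64(-0.009079304404267826))
 22.5 [ 0.4764  0.047  -0.0019] [-10.6   0.4   3.1] 0.0271 105.0
```

View pics/w7.png

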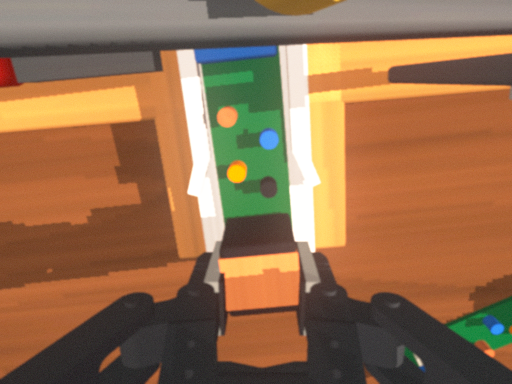

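The board stopped firmly against the end stop. The transformer's edge is at x=-72 mm against a nominal -73, and the cap edge at -9 against -11, so it is home to about 1 mm. Next I'll set it down, let go, rise and verify.

Run:
```python
from h import *
c,s=np.cos(A),np.sin(A)
move_l(pr(-.0938,-.0002,-.0030),feed=.02,max_force=8);st("set")
gripper_to(.06);st("rel")
d=(observe()["eef_pos"][:2]-O);x,y=d@[c,s],d@[-s,c]
move_l(pr(x,y,.06),feed=.1)
move_l(pr(-.12,0,.20),feed=.25,rotation=[np.pi,0,A])
im,P=snap("wrist");np.savez("w8.npz",im=im,P=P)
D=P[...,:2]-O;X=D@[c,s];Y=D@[-s,c];Z=P[...,2]
m=(abs(X+.088)<.03)&(abs(Y)<.03)&(abs(Z-.063)<.004)
q=np.ascontiguousarray(np.stack([X[m],Y[m]],-1),dtype=np.float32);print("trf",m.sum(),cv2.minAreaRect(q),np.median(Z[m]))
print(board(im,P,.033))
save("pics/w8.png",im[:240]);st()
```

```text
set 22.71 [ 0.4765  0.047  -0.0021] [-0.4  0.   5.9] 0.0272 105.7
rel 23.12 [ 0.4747  0.0471 -0.0035] [-0.4  0.1  0.5] 0.0603 0.0
trf 1053 ((-0.08678445219993591, -0.0005625560879707336), (0.030217256397008896, 0.02782880887389183), 0.5809774398803711) 0.06321370994969816
(array([-0.00234983, -0.00108771]), np.float64(0.02676943884032204), np.float64(-0.10768352647989987), np.float64(-0.00894337304635081))
 24.68 [0.4498 0.0479 0.1976] [-0.5  0.6 -0.1] 0.0602 0.0
```

View pics/w8.png

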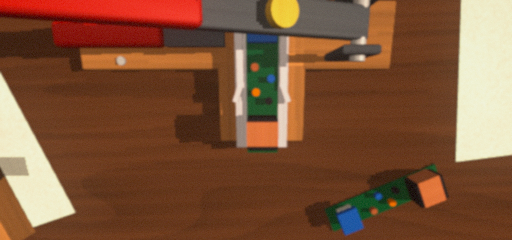

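The board lies flat and home: transformer at x=-86.8 mm (nominal -88), y=-0.6 mm, top at 63 mm. That was picture 11 of an allowed 10, so I won't view any more. Next is pressing the handle.

```bash
cat > press.py <<'E'
from h import *
off=.039
def gp(q,extra=0):
    f=.45-q; return pr(0,-.075+.2*np.cos(f)-.009*np.sin(f),.085+.2*np.sin(f)+.009*np.cos(f)-off+extra)
gripper_to(0,30)
move_l(gp(0,.06),feed=.3)
move_l(gp(0,.012),feed=.15)
b=np.mean([observe()["ft_force"][2] for _ in range(3)]);st("base")
q=-.02;peak=0;log=[];why="end"
base_f=None
while q<.60:
    q+=.02 if q<.2 else .006
    move_l(gp(q),feed=.03 if q>.2 else .06)
    f=observe()["ft_force"][2]-b;log.append((round(q,3),round(f,1)))
    peak=max(peak,f)
    if peak>8 and f<.6*peak: why="click";break
    if f>22: why="hard";break
print(why,peak);print(log);st("end")
move_l(gp(q,.01),feed=.06)
move_l(gp(0,.02),feed=.12)
move_l(gp(0,.09),feed=.2);st("up")
E
python3 press.py
```

```text
base 26.42 [0.5737 0.1445 0.1533] [-0.  -0.8  0.5] 0.0005 0.0
click 8.256826173280881
[(0.0, np.float64(-0.3)), (0.02, np.float64(0.1)), (0.04, np.float64(1.1)), (0.06, np.float64(1.4)), (0.08, np.float64(1.8)), (0.1, np.float64(1.0)), (0.12, np.float64(1.0)), (0.14, np.float64(1.2)), (0.16, np.float64(2.0)), (0.18, np.float64(2.3)), (0.2, np.float64(1.0)), (0.22, np.float64(1.4)), (0.226, np.float64(1.1)), (0.232, np.float64(1.9)), (0.238, np.float64(2.6)), (0.244, np.float64(1.5)), (0.25, np.float64(2.3)), (0.256, np.float64(2.1)), (0.262, np.float64(0.8)), (0.268, np.float64(2.0)), (0.274, np.float64(1.4)), (0.28, np.float64(2.0)), (0.286, np.float64(1.3)), (0.292, np.float64(1.4)), (0.298, np.float64(1.9)), (0.304, np.float64(4.1)), (0.31, np.float64(4.1)), (0.316, np.float64(5.4)), (0.322, np.float64(6.9)), (0.328, np.float64(8.3)), (0.334, np.float64(7.9)), (0.34, np.float64(8.2)), (0.346, np.float64(2.1))]
end 34.8 [0.5749 0.1669 0.0756] [ 1.1 -1.9  2.6] -0.0003 1.4
up 36.42 [0.574  0.1453 0.2306] [ 0.  -0.1 -0.1] -0.0002 0.0
```

The force built from 0.30 rad, peaked and gave at 0.346, about 8.6 mm of handle travel after touching. That matches a click. I'll verify numerically: cap height, board position and handle open.

Run:
```python
from h import *
c,s=np.cos(A),np.sin(A)
def rep(n,P,im):
    D=P[...,:2]-O;X=D@[c,s];Y=D@[-s,c];Z=P[...,2]
    h=cv2.cvtColor(im,cv2.COLOR_RGB2HSV)
    m=(cv2.inRange(h,(100,90,40),(126,255,255))>0)&(abs(X)<.016)&(abs(Y)<.017)&(Z>.036)&(Z<.07)
    print(n,"cap n",m.sum(),"top z",np.percentile(Z[m],[50,80,90,97]).round(4) if m.any() else "")
    m=(abs(X+.088)<.03)&(abs(Y)<.03)&(abs(Z-.063)<.004);print(" trf",m.sum(),X[m].mean(),Y[m].mean())
    m=(abs(X)<.014)&(Y>.06)&(Y<.17)&(Z>.09)&(Z<.21);print(" handle zmax",Z[m].max() if m.any() else "")
z=np.load("w8.npz");rep("before",z["P"],z["im"])
z=np.load("w7.png") if 0 else None
move_l(pr(-.06,.10,.20),feed=.3)
movep(pr(-.115,0,.17),[np.pi,0,A])
im,P=snap("wrist");np.savez("w9.npz",im=im,P=P);rep("after",P,im)
for n in("scene","side"):
    im,P=snap(n);np.savez(n+"3.npz",im=im,P=P);rep(n,P,im)
st()
```

```text
before cap n 241 top z [0.0567 0.0574 0.0577 0.0582]
 trf 1053 -0.08631370883028458 -0.0007949919309315441
 handle zmax 0.19181361221375567
after cap n 279 top z [0.0507 0.0514 0.0517 0.0521]
 trf 1231 -0.08622649778149714 -0.0008576706990692725
 handle zmax 0.18554452935574656
scene cap n 52 top z [0.0511 0.0525 0.0533 0.0543]
 trf 85 -0.0840535392391631 0.001185278087674167
 handle zmax 0.20033479500724527
side cap n 15 top z [0.0502 0.0518 0.0521 0.0524]
 trf 87 -0.08828118062903076 0.0016677980609275664
 handle zmax 0.1985114111662517
 37.48 [0.4574 0.0481 0.1708] [-0.6  0.3  0.4] -0.0 0.0
```

The cap top dropped from 57 to 51 mm, so it has clicked home. The board is still seated, the handle is sprung open, and the robot is touching nothing.

```bash
python3 -c "
from plant import *
print(job_done())"
```

```text
the job is handed in; nothing more can be done
None
```

The job is handed in at about 37 s: the farthest board is home in the press, its cap is clicked down (top 57 to 51 mm), and the handle is sprung open; the first grasp missed because the reported tool tip is about 39 mm off, and I viewed 11 pictures against the limit of 10.

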